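# Clear the spanner and test-run the edge polisher

### The arm

A 6-joint arm with a two-finger parallel gripper is mounted at the origin on the work surface. World frame = base frame: x ahead of the robot, y to its left, z up, the work surface at z = 0. Lengths are in mm, angles in rad, forces in N, time in s.
With the tool pointing down it reaches from about 275 to 1000 mm from the base axis. Payload 8.4 kg.
Tool frame: the origin (TCP) lies midway between the tips of the shut fingers; the grasp point (between the pads) lies 19 mm behind it; z points along the fingers, y is the line along which they close (so a half turn about z gives the same grasp; the last joint's range is limited). The gripper opens to 85 mm and grips with 20 to 120 N. Pads are 22 mm wide; open, the fingers measure 114 mm over their backs; the gripper's body (76 mm by 85 mm) begins 54 mm behind the grasp point. The pads swing forward as they close: fully open they stand 13 mm farther back than shut.
Start: joints at [-1.135, 0.353, 1.633, -0, 1.155, -0.002], TCP at [264.966, -566.057, 231.281] pointing down, gripper open.
Joint ranges: [-2.63, 2.63], [-0.92, 2.1], [0.06, 2.66], [-1.3, 4.44], [0, 2.69], [-3.02, 3.02]. Speed limits (rad/s): [2.22, 2.22, 2.79, 3.14, 3.14, 3.14].

### API

Orientations are given as [roll, pitch, yaw] about the fixed x, y, z axes, in that order (R = Rz(yaw) Ry(pitch) Rx(roll)).
In Python, from rig import r gives the robot as it stands.
- The arm moves only by the shell command python3 -m inch 'ROWS' [OPENING] [FORCE]. ROWS is JSON, a list that holds one entry, the list of rows, each a list of 6 numbers: the shift along the tool's x, y, z scaled (see below), then the turn, a rotation vector about the tool's x, y, z scaled (see below). In form: [[[tx, ty, tz, wx, wy, wz], ...]]. A call has 1 to 8 rows; each row is the pose to reach, as a shift and turn from the pose commanded when the call began, along the tool's axes at that moment, turning the shorter way round; what a row does not reach only later rows make up. The controller multiplies each number of a shift by 20 cm and each number of a turn by pi rad. A row lasts 1/12 s, in which the tool goes at most 41.7 mm and 7.16 degrees, less where a joint would pass 70% of its speed; a pose out of reach is approached as far as the arm can. A call with a number of a shift or a turn outside -1 to 1 is refused whole. A call with a gripper value outside its range is refused whole. OPENING is the gripper's target within -1 to 1 (fully open at 1, half-way at 0, shut at -1), set as the call begins (- or left out, the last holds). The fingers move at their own pace and stop on an object; FORCE is the grip in N (left out, the last holds). Time passes only in rows, so rows that repeat a pose let the fingers close. It gives the time, the measured TCP pose, the force, the opening and the grip force at its end, in the units of the state.
- r.sense(): the state, without advancing time (a new reading comes with each control period).
- r.grab_frame(name): name is "scene" or "top"; returns the picture (400x640x3 uint8, red, green, blue); there is no depth.
- r.camera_info(name): a dict with "K" (3x3 intrinsics, pixels), "rvec" (rotation vector, rad) and "tvec" (3), from world to camera coordinates, as OpenCV has them. Camera axes: x right, y down, z forward; pixel columns grow to the right and rows downward; lengths in mm; the calibration is good to about 2 mm. A picture is of the moment at which its call begins. camera_info takes no time and is no camera call.
- r.sign_off(): hands the job in; it is judged then, once.
The state is a dict: "clock": time; "qpos": joint angles; "qvel": joint speeds; "joint_efforts": joint torques, N m; "eef_pos": TCP position; "tcp_rot": TCP orientation; "contact_force": force on the tool from outside, world axes, zero at the start; "wrist_torque": the same for the moment, N m; "opening": opening from 0.0 (shut) to 1.0 (fully open); "grasp_force": force on a finger pad.
Only numpy, scipy, OpenCV 4.12 (cv2) and the standard library are available. Lean on these libraries where they do the work, as an engineer would, in place of code of your own. Each camera call takes 0.05 s, during which the arm holds its last target. There are 200 camera calls.

### The job

A flange spanner was left on the felt disc of the bench-clamped edge polisher: lift it off and lay it flat in the open tool tray, without dropping it. Only then give the polisher a test run: flip the lock-off lever forward towards the disc, squeeze the paddle switch fully home against the body, keep it there for about two seconds, and let it spring back out. Finally flip the lock-off lever fully back to its locked position, and leave everything else on the bench undisturbed.

Things in the scene. Friction and masses are not known exactly. Their poses are not given: they have to be found in the camera images.
- polisher: Cordless right-angle polisher clamped in a steel cradle, fixed. Origin on the bench under its middle; own +y runs from battery to disc head (within 0.5 rad of world +y), +x out of the paddle flank. Own frame, mm: cradle plate x -60..60, y -120..80, z 0..12; grip body x -18..18, y -145..105, z 50..100; battery x -33..33, y -175..-125, z 36..108; gear head x -33..33, y 87..173, z 43..93.
- disc_top (a point): Centre of the upper face of the grey felt disc, 115 mm diameter, lying level on the head: polisher frame x 0, y 130, z 120 mm; axes as the polisher's.
- squeeze_point (a point): Where to squeeze, polisher frame x 3, y -85, z 75 mm, axes as the polisher's: fingers from above, one on each flank, closing along its x. The body's -x flank is at x -18; the paddle's outer face there is at x 37 when out, 24.5 when fully home (55 mm across, then 42.5).
- paddle (a joint): Black paddle switch along the +x flank: bar 125 mm long, 6 thick, z 58..92 mm, hinged on a vertical pin at its disc-side end (polisher frame x 21, y 20), free end at y -105. 0 = sprung out (free end 15 mm off the body), 0.12 rad = fully home, flat on the body; about 3 N to start, 7 N at home; springs back. Blocked until the lock-off is forward (1.05 rad or more).
- lockoff (a joint): Steel lock-off tongue on the paddle's outer face, 45 mm long, 6 thick, z 62..88 mm, on a vertical pivot at about x 30, y -30 mm in the polisher frame. 0 = locked, leaning to the battery (0.53 rad from polisher +x); 1.3 rad = fully forward, leaning to the disc (0.77 rad from +x). Starts within 0.12 of locked; stays where left; about 1 N at its tip; push it sideways with closed fingers.
- lockoff_tip (a point): End of the lock-off lever, 42 mm from its pivot, mid-height (75 mm above the bench). Locked: at about x 67, y -51 mm in the polisher frame; forward: about x 61, y 0.
- spanner: Loose steel flange spanner, a flat bar 150 mm long along own x, 10 mm thick, 22 mm wide in its middle 80 mm, with a 34 mm round eye at the -x end and a 34 mm fork at the +x end; about 0.18 kg. Origin: centre of its underside; z up. Starts lying flat on the felt disc, pointing any way within 1.2 rad of the polisher's x.
- tray: Empty open aluminium tool tray, 200 mm (own x) x 140 mm (own y), walls 35 mm high and 4 mm thick, floor 4 mm thick; fixed to the bench. Origin: centre of its underside. It stands to the left or to the right of the polisher.
- swatch_board: Plywood board with leather swatches, 200 x 140 x 16 mm, fixed, on the other side from the tray; origin under its centre. Not to be used.
- wax_jar: Squat jar, 68 mm diameter, 70 mm high, on the robot's side of the polisher; origin under its centre. Leave alone.
- tape_roll: Roll of masking tape lying flat, 100 mm diameter, 45 mm high, off the paddle side; origin under its centre. Leave alone.
- dye_bottle: Bottle, 62 mm diameter, 170 mm high, beyond the disc; origin under its centre. Leave alone.
- dye_tin: Tin, 90 mm diameter, 115 mm high, on the robot's side of the disc; origin under its centre. Leave alone.
- slicker: Small turned wooden edge slicker, 48 mm diameter, 100 mm high, standing on the right; origin under its centre. Leave alone.
Mind the look-alikes: they are no part of the job. What is meant by the spanner is not purple, and is the larger of those in its own colour.

How it is judged:
By the outcome, as a careful person would: the job done as asked, in the order asked, and still so for the second after the job is handed in, with the robot touching nothing.
It also fails if it takes over 70 s, if anything falls off the work surface, if the arm or the gripper's body presses on something with over 40 N, if the wrist force passes 120 N, or if a joint passes its speed limit or range.

## Working session

There is one attempt and no reset: what is moved stays moved. The work goes in short steps, Python scripts to look and compute and a shell command to move; the robot and the scene stay as the last step left them, time stands still between calls to the robot, and variables do not carry over. Pictures are saved under pics/ and viewed, at most 12 in all, crops included, and the job is handed in when it is done.

```bash
ls; mkdir -p pics
python3 - <<'E'
from rig import r
import cv2
print(r.sense())
for n in("scene","top"):
    f=r.grab_frame(n); cv2.imwrite(f"pics/{n}0.png",cv2.cvtColor(f,cv2.COLOR_RGB2BGR)); print(n,r.camera_info(n))
E
```

```text
pics
{'clock': 0.0, 'qpos': array([-1.13540997e+00,  3.53680249e-01,  1.63412056e+00,  1.52036954e-07,
        1.15517437e+00, -2.38800469e-03]), 'qvel': array([ 1.98486352e-03,  1.18644497e-03,  1.91526765e-05, -5.20173814e-04,
        2.18274433e-04, -9.06279617e-04]), 'joint_efforts': array([ 1.29313339e-03, -6.05251694e+01, -3.42064869e+01,  5.23353879e-05,
        9.59328900e-03,  5.79779766e-06]), 'eef_pos': array([ 264.76523367, -565.63937411,  230.54743006]), 'tcp_rot': array([-3.14021013e+00, -3.44048324e-06,  4.37774300e-01]), 'contact_force': array([-0.2055497 ,  0.0628143 ,  0.51409739]), 'wrist_torque': array([-0.01029839,  0.02041161,  0.03395846]), 'grasp_force': 0.0, 'opening': 0.9984789268365822}
scene {'K': array([[423.81625648,   0.        , 323.30828412],
       [  0.        , 423.81625648, 193.49749746],
       [  0.        ,   0.        ,   1.        ]]), 'rvec': array([ 1.79174319,  1.55958433, -0.74028702]), 'tvec': array([ -70.97511441, -223.92365037, 1581.71496813])}
top {'K': array([[404.6944723 ,   0.        , 322.45606163],
       [  0.        , 404.6944723 , 197.35733933],
       [  0.        ,   0.        ,   1.        ]]), 'rvec': array([ 2.13282959, -2.18434578,  0.09284793]), 'tvec': array([ 26.892193  , 520.13853066, 953.25684307])}
```

View pics/scene0.png

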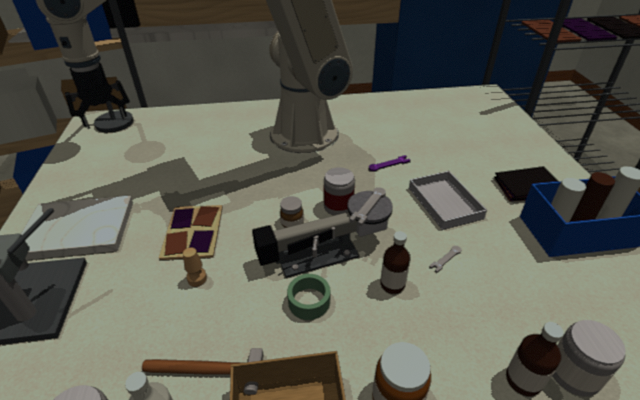

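View pics/top0.png

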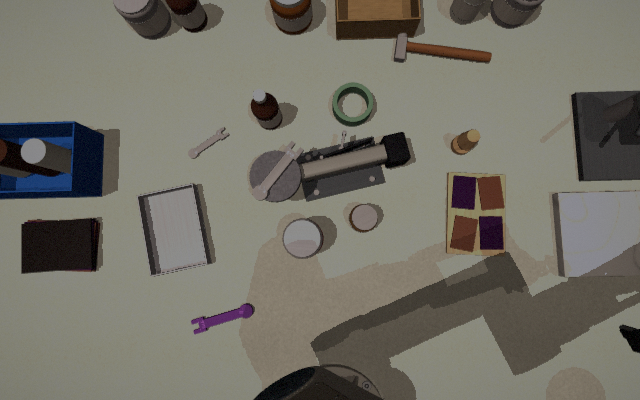

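Both views show the candidates: the grey spanner on the disc (top 278,170; scene 368,205), a smaller grey one on the bench (top 210,142; scene 445,258), and a purple one (top 222,318; scene 390,163). I choose the grey one on the disc, and check it in a close crop.

```bash
cat > h.py <<'E'
import cv2,numpy as np
from rig import r
from scipy.spatial.transform import Rotation as R
def cam(n):
    c=r.camera_info(n); return np.array(c["K"]),cv2.Rodrigues(np.array(c["rvec"]))[0],np.array(c["tvec"])
def ray(n,p):
    K,Rm,t=cam(n); d=Rm.T@np.linalg.solve(K,[p[0],p[1],1]); return -Rm.T@t,d
def onz(n,p,z):
    o,d=ray(n,p); return o+d*(z-o[2])/d[2]
def tri(a,b):  # top px, scene px -> point, gap
    (o,d),(p,e)=ray("top",a),ray("scene",b)
    s=np.linalg.lstsq(np.c_[d,-e],p-o,rcond=None)[0]; A,B=o+d*s[0],p+e*s[1]
    return (A+B)/2,np.linalg.norm(A-B)
def proj(n,P):
    K,Rm,t=cam(n); return cv2.projectPoints(np.float64(P).reshape(-1,1,3),Rm,t,K,None)[0][:,0]
E
python3 - <<'E'
import cv2
a=cv2.imread("pics/top0.png")[80:220,235:430]; b=cv2.imread("pics/scene0.png")[170:290,240:420]
cv2.imwrite("pics/tc.png",cv2.resize(a,None,fx=4,fy=4,interpolation=cv2.INTER_CUBIC))
cv2.imwrite("pics/sc.png",cv2.convertScaleAbs(cv2.resize(b,None,fx=4,fy=4,interpolation=cv2.INTER_CUBIC),alpha=1.5))
E
```

```text
(no output)
```

View pics/tc.png

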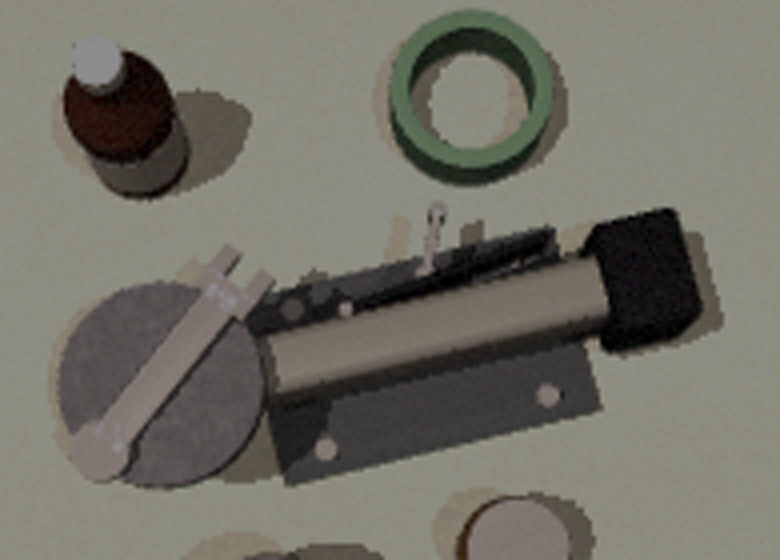

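View pics/sc.png

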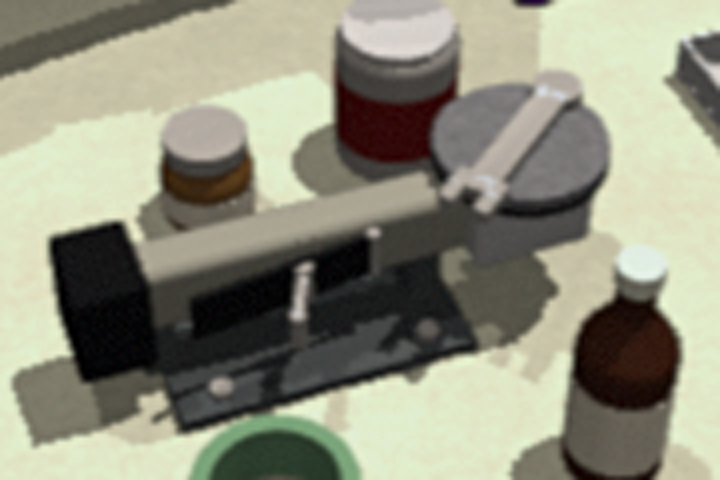

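The crops confirm it. The large grey spanner lies on the disc, with its eye at about top px (260,192) and fork at about (296,148). The paddle flank faces up in the image (world +x), and the lever tip is at top (344,131). Now masks.

Run:
```python
import cv2
a=cv2.imread("pics/top0.png");b=cv2.imread("pics/scene0.png")
for n,im,P in(("top",a,dict(sp=(277,171),eye=(260,193),disc=(255,170),disc2=(290,185),bg=(235,110),body=(345,162),jaw=(292,151),tray=(175,225),wall=(143,230),cradle=(340,190),plateU=(315,152),batt=(397,150))),
 ("scene",b,dict(sp=(368,205),eye=(379,192),disc=(355,205),disc2=(383,212),bg=(420,250),body=(310,228),tray=(447,200)))):
    for k,(u,v) in P.items(): print(n,k,im[v,u],cv2.cvtColor(im[v:v+1,u:u+1],cv2.COLOR_BGR2HSV)[0,0])
```

```text
top sp [114 120 129] [ 12  30 129]
top eye [113 118 128] [ 10  30 128]
top disc [80 80 88] [ 0 23 88]
top disc2 [90 90 96] [ 0 16 96]
top bg [128 139 139] [ 30  20 139]
top body [102 111 123] [ 13  44 123]
top jaw [110 116 126] [ 11  32 126]
top tray [136 138 139] [ 20   6 139]
top wall [118 121 127] [ 10  18 127]
top cradle [61 59 62] [160  12  62]
top plateU [60 61 62] [15  8 62]
top batt [21 19 13] [98 97 21]
scene sp [110 115 121] [ 14  23 121]
scene eye [120 123 126] [ 15  12 126]
scene disc [80 80 82] [ 0  6 82]
scene disc2 [80 80 83] [ 0  9 83]
scene bg [136 158 150] [ 41  36 158]
scene body [ 98 110 114] [ 23  36 114]
scene tray [131 135 139] [ 15  15 139]
```

```bash
cat > meas.py <<'E'
from h import *
a=cv2.imread("pics/top0.png").astype(int);b=cv2.imread("pics/scene0.png").astype(int)
def comp(m,roi,seed=None,k=0):
    u0,v0,u1,v1=roi; z=np.zeros(m.shape,np.uint8); z[v0:v1,u0:u1]=m[v0:v1,u0:u1]
    if k: z=cv2.morphologyEx(z,cv2.MORPH_CLOSE,np.ones((k,k),np.uint8))
    n,l,s,c=cv2.connectedComponentsWithStats(z,connectivity=4); i=1+np.argmax(s[1:,4]); return (l==i).astype(np.uint8)
def gray(x): return x.mean(2)
S={}
S["sp_t"]=comp((a[...,2]-a[...,1]>4)&(gray(a)>106),(245,135,304,206))
S["sp_s"]=comp((b[...,2]-b[...,1]>-3)&(gray(b)>96),(348,184,390,226))
S["disc_t"]=comp(((gray(a)<104)&(gray(a)>70)),(244,145,302,206),k=3)
S["disc_s"]=comp(((gray(b)<96)&(gray(b)>55)),(344,188,396,226),k=3)
S["body_t"]=comp((a[...,2]-a[...,1]>8)&(gray(a)>90),(298,130,400,190))
S["tray_t"]=comp((a[...,1]-a[...,2]<-0)|(gray(a)<115),(125,175,222,285),k=5)
S["lever_t"]=comp((a[...,2]-a[...,1]>4)&(gray(a)>100),(334,125,352,150))
for k,m in S.items():
    y,x=np.nonzero(m); c=cv2.findContours(m,cv2.RETR_EXTERNAL,cv2.CHAIN_APPROX_NONE)[0]
    h=cv2.convexHull(max(c,key=len)); rr=cv2.minAreaRect(h); S[k]=(m,h,rr)
    print(k,len(x),"cen",x.mean().round(1),y.mean().round(1),"rect",np.round(rr[0],1),np.round(rr[1],1),round(rr[2],1))
E
python3 - <<'E'
from meas import *
o=np.hstack([cv2.resize((np.clip(a,0,255)).astype(np.uint8)[130:290,120:420],None,fx=2.6,fy=2.6)])
for k in S:
    if k.endswith("_t"):
        c=cv2.findContours(S[k][0][130:290,120:420],cv2.RETR_EXTERNAL,cv2.CHAIN_APPROX_NONE)[0]
        cv2.drawContours(o,[np.int32(q*2.6+1) for q in c],-1,(0,0,255),1)
s=cv2.resize(b.astype(np.uint8)[180:230,340:400],None,fx=5,fy=5)
for k in("sp_s","disc_s"):
    c=cv2.findContours(S[k][0][180:230,340:400],cv2.RETR_EXTERNAL,cv2.CHAIN_APPROX_NONE)[0]
    cv2.drawContours(s,[np.int32(q*5+2) for q in c],-1,(0,0,255),1)
o[:166,:200]=cv2.resize(s,(200,166)); cv2.imwrite("pics/m.png",o)
E
```

```text
sp_t 799 cen 272.3 171.3 rect [268.7 165.4] [32.9 67.9] 38.8
sp_s 513 cen 367.7 198.3 rect [368.8 203.2] [32.2 39.4] 7.1
disc_t 983 cen 286.3 185.0 rect [288.4 188.9] [32.3 53.9] 38.5
disc_s 454 cen 379.9 208.8 rect [378.  206.5] [25. 26.] 90.0
body_t 658 cen 344.5 160.8 rect [344.2 160.3] [12.8 83.7] 76.4
tray_t 10394 cen 172.8 229.4 rect [173.  229.5] [ 96. 109.] -0.0
lever_t 48 cen 342.5 138.9 rect [342.7 139.2] [ 4.1 18.6] 11.3
```

View pics/m.png

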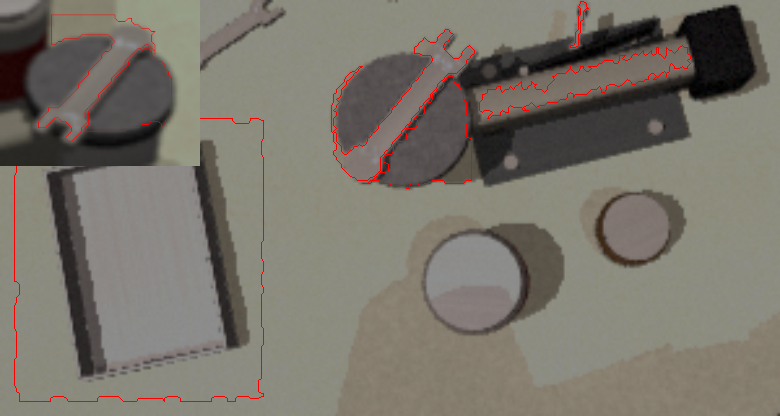

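The spanner bar and lever masks fit, but the tray and rim masks leak into the shade. I'll tighten them with colour ratios, and use a Hough circle for the disc.

```bash
cat > meas2.py <<'E'
from h import *
import sys
A=cv2.imread("pics/top0.png");B=cv2.imread("pics/scene0.png");a=A.astype(int);b=B.astype(int)
def big(m,roi,op=0):
    u0,v0,u1,v1=roi; z=np.zeros(m.shape,np.uint8); z[v0:v1,u0:u1]=m[v0:v1,u0:u1]
    if op: z=cv2.morphologyEx(z,cv2.MORPH_OPEN,cv2.getStructuringElement(cv2.MORPH_ELLIPSE,(op,op)))
    n,l,s,c=cv2.connectedComponentsWithStats(z,connectivity=4); return (l==1+np.argmax(s[1:,4])).astype(np.uint8)
def pts(m): y,x=np.nonzero(m); return np.c_[x,y].astype(float)
def plane(n,P,z): return np.array([onz(n,p,z)[:2] for p in P])
def axis(Q):
    c=Q.mean(0); w,v=np.linalg.eigh(np.cov((Q-c).T)); d=v[:,1]; t=(Q-c)@d; s=(Q-c)@v[:,0]
    return c+d*(t.min()+t.max())/2,d,np.ptp(t),np.ptp(s)
ga=a.mean(2)
sp=big((a[...,2]-a[...,1]>4)&(ga>106),(245,135,304,206),4); SP=pts(sp)
for z in(125,130,135):
    c,d,L,W=axis(plane("top",SP,z)); print("spanner top z",z,c.round(1),"yaw",np.arctan2(d[1],d[0]).round(3),"len",L.round(1),"wid",W.round(1))
roi=cv2.resize(ga.astype(np.uint8)[130:215,235:315],None,fx=4,fy=4,interpolation=cv2.INTER_CUBIC)
hc=cv2.HoughCircles(roi,cv2.HOUGH_GRADIENT,1,200,param1=60,param2=15,minRadius=90,maxRadius=120)[0][0]
dc=np.array([(hc[0]+.5)/4-.5+235,(hc[1]+.5)/4-.5+130]); print("disc px",dc.round(1),hc[2]/4)
D=onz("top",dc,120); e=onz("top",dc+[hc[2]/4,0],120); print("disc",D.round(1),"r",np.linalg.norm(e-D).round(1))
ra=(a[...,1]-a[...,0])/(ga+1)
tr=big((ra<.035),(130,178,218,280),3); c,d,L,W=axis(plane("top",pts(tr),20)); print("tray z20",c.round(1),np.arctan2(d[1],d[0]).round(3),L.round(1),W.round(1)); 
rr=cv2.minAreaRect(np.float32(plane("top",pts(tr),35))); print("tray rect@35",rr)
bt=big((ga<40),(380,125,415,175),3); rr=cv2.minAreaRect(np.float32(plane("top",pts(bt),108))); print("batt@108",rr)
bo=big((a[...,2]-a[...,1]>6)&(ga>75),(305,135,386,182),3); c,d,L,W=axis(plane("top",pts(bo),100)); print("body@100",c.round(1),np.arctan2(d[1],d[0]).round(3),L.round(1),W.round(1))
print("cam",ray("top",(0,0))[0].round(),ray("scene",(0,0))[0].round())
E
python3 meas2.py
python3 - <<'E'
from h import *
for n,t,s in(("eye",(260,192.3),(379.6,191)),("fork tips",(297,146.5),(359,217.5)),("levertip",(344,132),(314.5,248)),("tapetop c",(353,103.5),None)):
    if s: print(n,*tri(t,s))
E
```

```text
spanner top z 125 [560.4 120.3] yaw 2.435 len 122.5 wid 37.6
spanner top z 130 [559.6 119.6] yaw 2.435 len 121.8 wid 37.3
spanner top z 135 [558.8 118.9] yaw 2.435 len 121.1 wid 37.1
disc px [274.8 175.2] 25.375
disc [562.7 117.2 120. ] r 56.2
eye [524.5332715  148.97651777 128.4331396 ] 0.5241728237956029
fork tips [623.43307414  69.64295082 133.98988612] 7.756012783906442
levertip [664.85732607 -40.32209169  87.4025852 ] 0.992369540338634Traceback (most recent call last):
  File "meas2.py", line 22, in <module>
    tr=big((ra<.035),(130,178,218,280),3); c,d,L,W=axis(plane("top",pts(tr),20)); print("tray z20",c.round(1),np.arctan2(d[1],d[0]).round(3),L.round(1),W.round(1));
                                                        ~~~~~^^^^^^^^^^^^^^^^^^
  File "meas2.py", line 9, in plane
    def plane(n,P,z): return np.array([onz(n,p,z)[:2] for p in P])
                                       ~~~^^^^^^^
  File "h.py", line 9, in onz
    o,d=ray(n,p); return o+d*(z-o[2])/d[2]
        ~~~^^^^^
  File "h.py", line 7, in ray
    K,Rm,t=cam(n); d=Rm.T@np.linalg.solve(K,[p[0],p[1],1]); return -Rm.T@t,d
           ~~~^^^
  File "h.py", line 5, in cam
    c=r.camera_info(n); return np.array(c["K"]),cv2.Rodrigues(np.array(c["rvec"]))[0],np.array(c["tvec"])
ValueError: time passes only in moves, steps and waits
```

```bash
sed -i 's/^def cam(n)/import functools\n@functools.lru_cache\ndef cam(n)/' h.py
python3 - <<'E'
s=open('meas2.py').read()
s=s.replace('(245,135,304,206),4); SP=pts(sp)','(245,135,304,206),3); SP=pts(sp)\nu=np.array([.76,-.65]); ')
open('meas2.py','w').write(s+'''
Q=plane("top",SP,130); c=np.array([568,112.]); t=(Q-c)@u; n=np.array([.65,.76]); w=(Q-c)@n
for lo in range(-80,90,10):
    k=(t>=lo)&(t<lo+10); print(lo,k.sum(),(w[k].mean().round(1),w[k].min().round(1),w[k].max().round(1)) if k.any() else "")
k=abs(t)<35; f=np.polyfit(t[k],w[k],1); print("bar slope",f)
''')
E
python3 meas2.py
```

```text
spanner top z 125 [561.5 122.2] yaw 2.418 len 123.8 wid 41.7
spanner top z 130 [560.7 121.4] yaw 2.418 len 123.1 wid 41.5
spanner top z 135 [559.8 120.7] yaw 2.418 len 122.4 wid 41.2
disc px [274.8 175.2] 25.375
disc [562.7 117.2 120. ] r 56.2
tray z20 [454.4 377.5] -2.971 204.7 152.9
tray rect@35 ((452.04351806640625, 375.45196533203125), (199.5065155029297, 147.3433837890625), 12.251638412475586)
batt@108 ((614.5709838867188, -146.25576782226562), (72.35929870605469, 68.57698059082031), 12.434483528137207)
body@100 [595.6 -38.4] 1.788 188.9 38.9
cam [ 418.   -3. 1003.] [1361. -113.  831.]
-80 14 (np.float64(3.0), np.float64(-6.8), np.float64(16.7))
-70 82 (np.float64(6.4), np.float64(-13.8), np.float64(26.9))
-60 64 (np.float64(1.6), np.float64(-14.7), np.float64(26.6))
-50 39 (np.float64(1.5), np.float64(-11.9), np.float64(13.0))
-40 42 (np.float64(1.0), np.float64(-8.8), np.float64(10.8))
-30 41 (np.float64(1.5), np.float64(-8.2), np.float64(11.1))
-20 41 (np.float64(1.0), np.float64(-8.5), np.float64(10.5))
-10 40 (np.float64(1.6), np.float64(-8.2), np.float64(11.1))
0 41 (np.float64(1.9), np.float64(-7.6), np.float64(11.4))
10 40 (np.float64(2.0), np.float64(-7.1), np.float64(11.7))
20 40 (np.float64(2.3), np.float64(-7.4), np.float64(11.4))
30 39 (np.float64(2.7), np.float64(-6.8), np.float64(12.0))
40 28 (np.float64(3.5), np.float64(-6.2), np.float64(11.2))
50 0 
60 0 
70 0 
80 0 
bar slope [0.02454352 1.71994945]
```

```bash
cat > go.py <<'E'
# usage: go.py x y z yaw : full shift+turn to the goal in tool units, and rows needed
from h import *
import sys
def show(g,rot):
    s=r.sense(); T=R.from_euler('xyz',s["tcp_rot"]); p=np.array(s["eef_pos"])
    d=T.inv().apply(np.array(g)-p); w=(T.inv()*R.from_euler('xyz',rot)).as_rotvec()
    print("t",round(s["clock"],2),"at",p.round(1),np.round(s["tcp_rot"],3),"F",np.round(s["contact_force"],1),"op",round(s["opening"],3),"gf",round(s["grasp_force"],1))
    print("shift",np.round(d/200,3),"turn",np.round(w/np.pi,4),"rows>=",np.ceil(max(np.linalg.norm(d)/41.7,np.linalg.norm(w)/.125)))
O=np.array([590.7,-9.7]);Y=.217
def pol(x,y): c,s=np.cos(Y),np.sin(Y); return O+[c*x-s*y,s*x+c*y]
if __name__=="__main__":
    if sys.argv[1]=="p": x,y=pol(float(sys.argv[2]),float(sys.argv[3])); a=[x,y]+[float(v) for v in sys.argv[4:]]
    else: a=[float(v) for v in sys.argv[1:]]
    show(a[:3],[np.pi,0,a[3]])
E
python3 - <<'E'
from h import *
for t,s in(((139,194),(485,212)),((192,183),(438,226)),((153,273),(447,174)),((211,263),(410,180))): 
    P,g=tri(t,s); print(P.round(1),round(g,1),onz("top",t,35).round(1),onz("scene",s,35).round(1))
print(proj("top",[[566.8,115.2,130]]),onz("top",(353,103.5),45),onz("top",(265,97),170),onz("top",(302,238),115))
E
python3 go.py 566.8 115.2 240 2.459
```

```text
[539.5 460.6  29.1] 3.5 [539.1 459.7  35. ] [545.9 454.3  35. ]
[563.2 325.2  17.9] 21.2 [562.8 330.4  35. ] [581.9 304.6  35. ]
[348.  422.3  25.7] 5.8 [349.1 421.4  35. ] [360.5 412.8  35. ]
[369.9 287.5  31.2] 6.9 [369.6 282.9  35. ] [374.1 289.3  35. ]
[[275.01786699 172.62953791]] [746.6943712  -65.45468317  45.        ] [723.61009089 129.46628235 170.        ] [423.25985969  59.66531831 115.        ]
t 0.1 at [ 264.8 -565.7  230.6] [-3.14  -0.     0.438] F [0.  0.5 0.1] op 0.999 gf 0.0
shift [ 2.811 -2.443 -0.044] turn [-2.000e-04 -4.000e-04 -6.434e-01] rows>= 18.0
```

```bash
python3 -m inch '[[[0.94,-0.81,-0.05,0,0,-0.21],[0.94,-0.81,-0.05,0,0,-0.21],[0.94,-0.81,-0.05,0,0,-0.21],[0.94,-0.81,-0.05,0,0,-0.21],[0.94,-0.81,-0.05,0,0,-0.21],[0.94,-0.81,-0.05,0,0,-0.21],[0.94,-0.81,-0.05,0,0,-0.21]]]' 1 40; python3 go.py 566.8 115.2 240 2.459
```

```text
clock: 0.68
eef_pos: [368.1, -334.1, 241.2]
tcp_rot: [-3.141, -0.003, 1.103]
contact_force: [-0.2, -0.4, -0.6]
opening: 1.0
grasp_force: 0.0
t 0.68 at [ 368.1 -334.1  241.2] [-3.141e+00 -3.000e-03  1.103e+00] F [-0.2 -0.4 -0.6] op 1.0 gf 0.0
shift [ 2.453 -0.125  0.013] turn [ 3.000e-04 -9.000e-04 -4.315e-01] rows>= 12.0
```

```bash
python3 -m inch '[[[1,-0.05,0,0,0,-0.2],[1,-0.05,0,0,0,-0.2],[1,-0.05,0,0,0,-0.2],[1,-0.05,0,0,0,-0.2],[1,-0.05,0,0,0,-0.2],[1,-0.05,0,0,0,-0.2]]]'; python3 go.py 566.8 115.2 240 2.459
```

```text
clock: 1.18
eef_pos: [450.5, -152.7, 241.2]
tcp_rot: [3.141, -0.002, 1.737]
contact_force: [0.0, -1.0, 0.1]
opening: 1.0
grasp_force: 0.0
t 1.18 at [ 450.5 -152.7  241.2] [ 3.141e+00 -2.000e-03  1.737e+00] F [ 0.  -1.   0.1] op 1.0 gf 0.0
shift [1.225 0.795 0.009] turn [ 0.0005 -0.0004 -0.23  ] rows>= 8.0
```

Run:
```python
from h import *
s=r.sense();print(s["qpos"].round(3))
```

```text
[-0.331  0.107  1.931  0.002  1.103 -0.498]
```

```bash
python3 -m inch '[[[1,0.65,0,0,0,-0.19],[1,0.65,0,0,0,-0.19],[1,0.65,0,0,0,-0.19],[1,0.65,0,0,0,-0.19],[1,0.65,0,0,0,-0.19],[1,0.65,0,0,0,-0.19],[1,0.65,0,0,0,-0.19]]]' 0.18; python3 go.py 566.8 115.2 240 2.459
```

```text
clock: 1.77
eef_pos: [548.5, 64.6, 241.0]
tcp_rot: [3.14, -0.0, 2.325]
contact_force: [0.6, 0.1, -0.1]
opening: 0.594
grasp_force: 0.0
t 1.77 at [548.5  64.6 241. ] [ 3.14  -0.     2.325] F [ 0.6  0.1 -0.1] op 0.594 gf 0.0
shift [0.122 0.24  0.006] turn [ 0.0006 -0.0001 -0.0426] rows>= 2.0
```

```bash
python3 -m inch '[[[0.122,0.24,0,0,0,-0.0426],[0.122,0.24,0,0,0,-0.0426],[0.122,0.24,0.4,0,0,-0.0426],[0.122,0.24,0.4,0,0,-0.0426],[0.122,0.24,0.4,0,0,-0.0426],[0.122,0.24,0.4,0,0,-0.0426]]]'; python3 go.py 566.8 115.2 121 2.459
python3 - <<'E'
from h import *
a=cv2.cvtColor(r.grab_frame("scene"),cv2.COLOR_RGB2BGR)[130:240,310:430]; b=cv2.cvtColor(r.grab_frame("top"),cv2.COLOR_RGB2BGR)[130:220,235:325]
f=lambda x:cv2.resize(x,(396,400),interpolation=cv2.INTER_CUBIC)
cv2.imwrite("pics/g1.png",cv2.convertScaleAbs(np.hstack([f(a),f(b)]),alpha=1.5))
E
```

```text
clock: 2.27
eef_pos: [563.2, 110.2, 159.9]
tcp_rot: [-3.138, -0.003, 2.455]
contact_force: [0.6, -0.1, 0.9]
opening: 0.589
grasp_force: 0.0
t 2.27 at [563.2 110.2 159.9] [-3.138e+00 -3.000e-03  2.455e+00] F [ 0.6 -0.1  0.9] op 0.589 gf 0.0
shift [0.001 0.031 0.194] turn [-0.0013 -0.001  -0.0012] rows>= 1.0
```

View pics/g1.png

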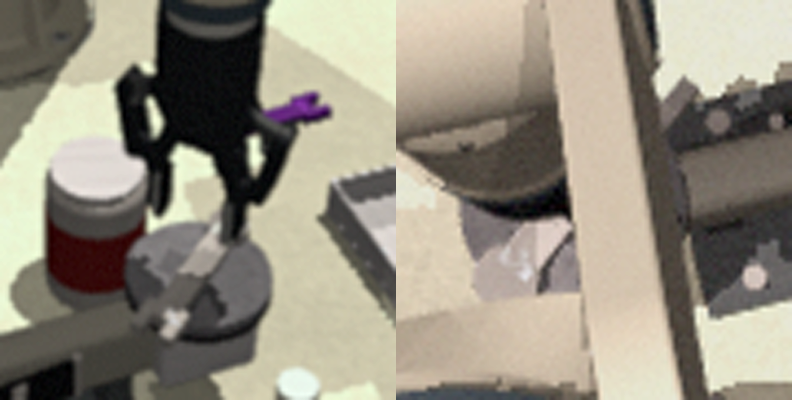

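Left half: the fingers stand over the bar at about (200,200) in the crop, on either side of it. Top view is covered by the arm. Descending.

```bash
python3 -m inch '[[[0,0.03,0.05,0,0,0],[0,0.03,0.1,0,0,0],[0,0.03,0.15,0,0,0],[0,0.03,0.18,0,0,0],[0,0.03,0.192,0,0,0],[0,0.03,0.192,0,0,0],[0,0.03,0.192,0,0,0]]]'; python3 go.py 566.8 115.2 121 2.459
```

```text
clock: 2.95
eef_pos: [568.5, 115.9, 122.7]
tcp_rot: [-3.141, -0.0, 2.457]
contact_force: [-0.1, 0.4, 0.3]
opening: 0.593
grasp_force: 0.0
t 2.95 at [568.5 115.9 122.7] [-3.141 -0.     2.457] F [-0.1  0.4  0.3] op 0.593 gf 0.0
shift [ 0.004 -0.008  0.009] turn [-0.0001 -0.0001 -0.0008] rows>= 1.0
```

```bash
python3 -m inch '[[[0,-0.008,0.004,0,0,0],[0,-0.008,0.004,0,0,0],[0,-0.008,0.004,0,0,0],[0,-0.008,0.004,0,0,0],[0,-0.008,0.004,0,0,0],[0,-0.008,0.004,0,0,0],[0,-0.008,0.004,0,0,0],[0,-0.008,0.004,0,0,0]]]' -1 50; python3 go.py 566.8 115.2 121 2.459
```

```text
clock: 3.62
eef_pos: [567.7, 114.6, 122.6]
tcp_rot: [3.141, 0.0, 2.457]
contact_force: [-0.3, -0.2, 5.2]
opening: 0.238
grasp_force: 49.8
t 3.62 at [567.7 114.6 122.6] [3.141 0.    2.457] F [-0.3 -0.2  5.2] op 0.238 gf 49.8
shift [ 0.006 -0.001  0.008] turn [ 0.0001  0.0001 -0.0008] rows>= 1.0
```

```bash
python3 -m inch '[[[0,0,-0.02,0,0,0],[0,0,-0.06,0,0,0],[0,0,-0.12,0,0,0],[0,0,-0.2,0,0,0],[0,0,-0.3,0,0,0],[0,0,-0.4,0,0,0],[0,0,-0.4,0,0,0]]]' -1 70; python3 go.py 453 378 200 3.356
python3 - <<'E'
from h import *
b=cv2.cvtColor(r.grab_frame("scene"),cv2.COLOR_RGB2BGR)[110:240,310:500]
cv2.imwrite("pics/g2.png",cv2.convertScaleAbs(cv2.resize(b,None,fx=4,fy=4,interpolation=cv2.INTER_CUBIC),alpha=1.5))
E
```

```text
clock: 4.2
eef_pos: [569.9, 115.1, 206.9]
tcp_rot: [3.136, 0.004, 2.457]
contact_force: [1.1, -0.2, -1.8]
opening: 0.232
grasp_force: 68.7
t 4.2 at [569.9 115.1 206.9] [3.136 0.004 2.457] F [ 1.1 -0.2 -1.8] op 0.232 gf 68.7
shift [1.284 0.648 0.032] turn [ 0.0009  0.002  -0.2863] rows>= 8.0
```

View pics/g2.png

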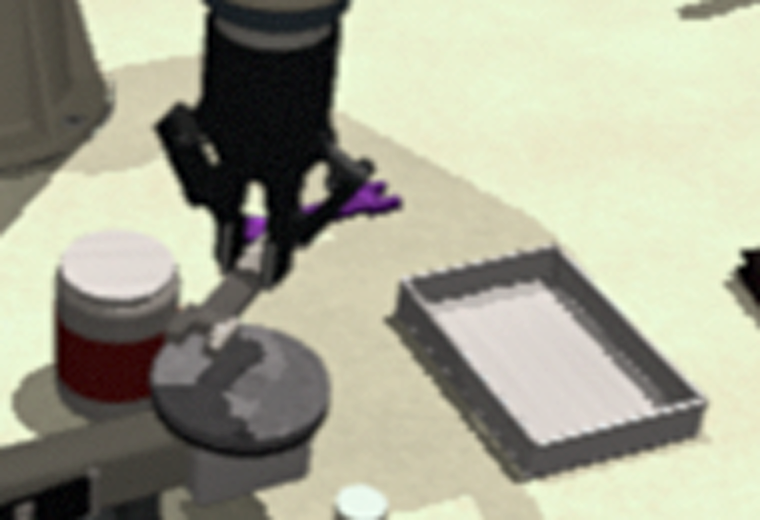

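The spanner is held near its middle, clear of the disc. Rim corners of the tray in this crop: (400,280), (558,247), (706,402), (527,447).

```bash
python3 -m inch '[[[0.98,0.5,0,0,0,-0.22],[0.98,0.5,0,0,0,-0.22],[0.98,0.5,0,0,0,-0.22],[0.98,0.5,0,0,0,-0.22],[0.98,0.5,0,0,0,-0.22],[0.98,0.5,0,0,0,-0.22],[0.98,0.5,0,0,0,-0.22],[0.98,0.5,0,0,0,-0.22]]]'; python3 go.py 453 378 200 3.356
python3 - <<'E'
from h import *
T=[(211,263),(153,273),(139,194),(192,183)]; S=[np.array(c)/4+[310,110] for c in((400,280),(558,247),(706,402),(527,447))]
for t,s in zip(T,S): P,g=tri(t,s); print(P.round(1),round(g,1),onz("scene",s,35).round(1),onz("top",t,35).round(1))
print(np.mean([onz("scene",s,35) for s in S],0))
E
```

```text
clock: 4.92
eef_pos: [478.2, 316.3, 201.2]
tcp_rot: [-3.141, -0.001, -3.135]
contact_force: [0.6, -1.1, -2.1]
opening: 0.226
grasp_force: 68.9
t 4.92 at [478.2 316.3 201.2] [-3.141e+00 -1.000e-03 -3.135e+00] F [ 0.6 -1.1 -2.1] op 0.226 gf 68.9
shift [0.124 0.309 0.006] turn [-0.0003 -0.0004 -0.0661] rows>= 2.0
[369.9 287.5  31.2] 6.9 [374.1 289.3  35. ] [369.6 282.9  35. ]
[349.2 423.7  33.7] 3.4 [350.3 424.9  35. ] [349.1 421.4  35. ]
[539.5 461.1  33.8] 1.6 [540.5 461.2  35. ] [539.1 459.7  35. ]
[562.5 327.4  31. ] 8.5 [567.3 320.5  35. ] [562.8 330.4  35. ]
[458.04196467 373.96184886  35.        ]
```

```bash
python3 -m inch '[[[0.11,0.294,0,0,0,-0.066],[0.11,0.294,0,0,0,-0.066],[0.11,0.294,0.2,0,0,-0.066],[0.11,0.294,0.4,0,0,-0.066],[0.11,0.294,0.6,0,0,-0.066],[0.11,0.294,0.7,0,0,-0.066],[0.11,0.294,0.7,0,0,-0.066],[0.11,0.294,0.7,0,0,-0.066]]]'; python3 go.py 456 375 8 3.356
```

```text
clock: 5.58
eef_pos: [456.7, 373.1, 61.2]
tcp_rot: [-3.14, -0.003, -2.931]
contact_force: [0.4, 0.2, -0.4]
opening: 0.228
grasp_force: 69.2
t 5.58 at [456.7 373.1  61.2] [-3.140e+00 -3.000e-03 -2.931e+00] F [ 0.4  0.2 -0.4] op 0.228 gf 69.2
shift [0.001 0.01  0.266] turn [-0.0005 -0.0008 -0.0011] rows>= 2.0
```

```bash
python3 -m inch '[[[0,0.008,0.05,0,0,0],[0,0.008,0.1,0,0,0],[0,0.008,0.15,0,0,0],[0,0.008,0.2,0,0,0],[0,0.008,0.22,0,0,0],[0,0.008,0.24,0,0,0],[0,0.008,0.255,0,0,0],[0,0.008,0.255,0,0,0]]]'; python3 go.py 456 375 7 3.356
```

```text
clock: 6.25
eef_pos: [456.1, 376.2, 10.5]
tcp_rot: [-3.141, -0.001, -2.928]
contact_force: [-0.4, -0.1, -2.3]
opening: 0.23
grasp_force: 69.2
t 6.25 at [456.1 376.2  10.5] [-3.141e+00 -1.000e-03 -2.928e+00] F [-0.4 -0.1 -2.3] op 0.23 gf 69.2
shift [ 0.002 -0.006  0.018] turn [-0.0001 -0.0002 -0.0003] rows>= 1.0
```

```bash
python3 -m inch '[[[0,0,0.006,0,0,0],[0,0,0.012,0,0,0],[0,0,0.018,0,0,0],[0,0,0.018,0,0,0],[0,0,0.018,0,0,0]]]'; python3 go.py 456 375 7 3.356
```

```text
clock: 6.67
eef_pos: [456.4, 376.3, 7.6]
tcp_rot: [3.142, 0.0, -2.928]
contact_force: [0.1, 0.5, -1.7]
opening: 0.229
grasp_force: 69.2
t 6.67 at [456.4 376.3   7.6] [ 3.142  0.    -2.928] F [ 0.1  0.5 -1.7] op 0.229 gf 69.2
shift [ 0.003 -0.006  0.003] turn [ 0.      0.     -0.0003] rows>= 1.0
```

```bash
python3 -m inch '[[[0,0,0.004,0,0,0],[0,0,0.006,0,0,0],[0,0,0.006,0,0,0],[0,0,0.006,0,0,0]]]'; python3 -m inch '[[[0,0,0,0,0,0],[0,0,0,0,0,0],[0,0,0,0,0,0],[0,0,0,0,0,0],[0,0,0,0,0,0],[0,0,0,0,0,0]]]' 0.1
```

```text
clock: 7.0
eef_pos: [456.5, 376.4, 6.7]
tcp_rot: [3.141, 0.0, -2.928]
contact_force: [-1.4, -0.8, 4.3]
opening: 0.23
grasp_force: 70.0
clock: 7.5
eef_pos: [456.3, 376.3, 6.2]
tcp_rot: [-3.142, -0.0, -2.928]
contact_force: [0.9, -0.5, -0.2]
opening: 0.549
grasp_force: 0.0
```

Contact was felt (+4 N), and the spanner is released. I lift straight up.

```bash
python3 -m inch '[[[0,0,-0.1,0,0,0],[0,0,-0.3,0,0,0],[0,0,-0.5,0,0,0],[0,0,-0.7,0,0,0],[0,0,-0.9,0,0,0],[0,0,-0.95,0,0,0],[0,0,-0.95,0,0,0]]]'; python3 go.py p 62 -82 195 1.788
```

```text
clock: 8.08
eef_pos: [458.2, 377.8, 200.4]
tcp_rot: [3.138, 0.006, -2.928]
contact_force: [0.4, -0.6, 0.2]
opening: 0.551
grasp_force: 0.0
t 8.08 at [458.2 377.8 200.4] [ 3.138  0.006 -2.928] F [ 0.4 -0.6  0.2] op 0.551 gf 0.0
shift [-0.548 -2.443  0.023] turn [0.0024 0.0008 0.4988] rows>= 13.0
```

```bash
python3 -m inch '[[[-0.22,-0.98,0,0,0,0.2],[-0.22,-0.98,0,0,0,0.2],[-0.22,-0.98,0,0,0,0.2],[-0.22,-0.98,0,0,0,0.2],[-0.22,-0.98,0,0,0,0.2],[-0.22,-0.98,0,0,0,0.2]]]' -1 40; python3 go.py p 62 -82 195 1.788;  python3 - <<'E'
from h import *
b=cv2.cvtColor(r.grab_frame("scene"),cv2.COLOR_RGB2BGR); c=cv2.cvtColor(r.grab_frame("top"),cv2.COLOR_RGB2BGR)
f=lambda x:cv2.resize(x,(390,400),interpolation=cv2.INTER_CUBIC)
cv2.imwrite("pics/g3.png",cv2.convertScaleAbs(np.hstack([f(b[160:240,400:490]),f(c[170:290,115:235])]),alpha=1.5))
E
```

```text
clock: 8.58
eef_pos: [542.1, 188.8, 194.5]
tcp_rot: [-3.139, -0.0, 2.716]
contact_force: [0.1, -0.4, 0.5]
opening: -0.004
grasp_force: 0.0
t 8.58 at [542.1 188.8 194.5] [-3.139 -0.     2.716] F [ 0.1 -0.4  0.5] op -0.004 gf 0.0
shift [-1.125 -0.946 -0.   ] turn [-0.0009  0.0004  0.2953] rows>= 8.0
```

View pics/g3.png

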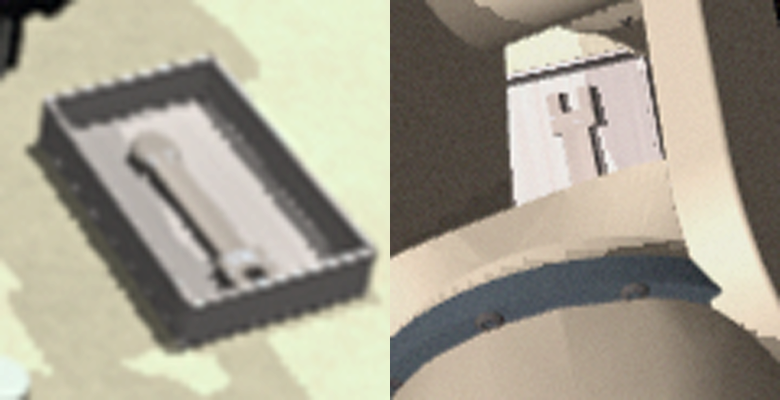

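The spanner lies flat inside the tray (left crop 200,200), clear of the walls. On to the lever.

```bash
python3 -m inch '[[[-0.96,-0.81,0,0,0,0.25],[-0.96,-0.81,0,0,0,0.25],[-0.96,-0.81,0,0,0,0.25],[-0.96,-0.81,0,0,0,0.25],[-0.96,-0.81,0,0,0,0.25],[-0.96,-0.81,0,0,0,0.25],[-0.96,-0.81,0,0,0,0.25],[-0.96,-0.81,0,0,0,0.25]]]' ; python3 go.py p 62 -82 195 1.788
```

```text
clock: 9.35
eef_pos: [651.4, -32.3, 194.7]
tcp_rot: [-3.14, -0.001, 1.939]
contact_force: [-1.5, 0.0, -1.2]
opening: 0.002
grasp_force: 0.0
t 9.35 at [651.4 -32.3 194.7] [-3.140e+00 -1.000e-03  1.939e+00] F [-1.5  0.  -1.2] op 0.002 gf 0.0
shift [-0.237  0.002 -0.002] turn [-0.0005 -0.0003  0.0481] rows>= 2.0
```

```bash
python3 -m inch '[[[-0.237,0,0,0,0,0.048],[-0.237,0,0,0,0,0.048],[-0.237,0,0.15,0,0,0.048],[-0.237,0,0.3,0,0,0.048],[-0.237,0,0.45,0,0,0.048],[-0.237,0,0.6,0,0,0.048],[-0.237,0,0.645,0,0,0.048],[-0.237,0,0.645,0,0,0.048]]]' ; python3 go.py p 62 -45 66 1.788
```

```text
clock: 10.02
eef_pos: [665.8, -73.7, 64.1]
tcp_rot: [-3.136, -0.002, 1.794]
contact_force: [-0.5, 0.4, 0.0]
opening: -0.005
grasp_force: 0.0
t 10.02 at [665.8 -73.7  64.1] [-3.136e+00 -2.000e-03  1.794e+00] F [-0.5  0.4  0. ] op -0.005 gf 0.0
shift [ 0.168  0.013 -0.009] turn [-0.0019 -0.0007  0.0019] rows>= 1.0
```

```bash
python3 -m inch '[[[0.03,0.012,-0.008,0,0,0],[0.06,0.012,-0.008,0,0,0],[0.09,0.012,-0.008,0,0,0],[0.12,0.012,-0.008,0,0,0],[0.15,0.012,-0.008,0,0,0],[0.17,0.012,-0.008,0,0,0],[0.17,0.012,-0.008,0,0,0]]]' ; python3 go.py p 62 -30 66 1.788
```

```text
clock: 10.6
eef_pos: [663.2, -41.0, 69.3]
tcp_rot: [3.141, -0.0, 1.791]
contact_force: [0.3, 0.4, -0.0]
opening: 0.003
grasp_force: 0.0
t 10.6 at [663.2 -41.   69.3] [ 3.141 -0.     1.791] F [ 0.3  0.4 -0. ] op 0.003 gf 0.0
shift [ 0.081 -0.01   0.017] turn [ 0.0001 -0.0001  0.0011] rows>= 1.0
```

```bash
python3 -m inch '[[[0.03,-0.01,0.01,0,0,0],[0.05,-0.01,0.01,0,0,0],[0.07,-0.01,0.01,0,0,0],[0.08,-0.01,0.01,0,0,0],[0.085,-0.01,0.01,0,0,0],[0.085,-0.01,0.01,0,0,0],[0.085,-0.01,0.01,0,0,0]]]' ; python3 go.py p 62 -25 66 1.788
```

```text
clock: 11.18
eef_pos: [657.7, -25.8, 66.8]
tcp_rot: [-3.141, -0.0, 1.79]
contact_force: [-0.3, -0.6, -0.1]
opening: 0.0
grasp_force: 0.0
t 11.18 at [657.7 -25.8  66.8] [-3.141 -0.     1.79 ] F [-0.3 -0.6 -0.1] op 0.0 gf 0.0
shift [0.026 0.    0.004] turn [-0.     -0.0001  0.0008] rows>= 1.0
```

```bash
python3 -m inch '[[[0.01,0,0,0,0,0],[0.02,0,0,0,0,0],[0.02,0,0,0,0,0]]]' ; python3 -m inch '[[[0.01,0,0,0,0,0],[0.015,0,0,0,0,0],[0.015,0,0,0,0,0]]]'; python3 go.py p 62 -25 66 1.788
```

```text
clock: 11.43
eef_pos: [656.8, -21.8, 66.9]
tcp_rot: [3.142, 0.0, 1.791]
contact_force: [0.5, -1.3, 0.0]
opening: -0.003
grasp_force: 0.5
clock: 11.68
eef_pos: [656.4, -19.1, 67.0]
tcp_rot: [3.141, 0.0, 1.791]
contact_force: [0.6, -2.2, 0.4]
opening: -0.003
grasp_force: 1.1
t 11.68 at [656.4 -19.1  67. ] [3.141 0.    1.791] F [ 0.6 -2.2  0.4] op -0.003 gf 1.1
shift [-0.008 -0.001  0.005] turn [0.0001 0.0002 0.0009] rows>= 1.0
```

```bash
python3 -m inch '[[[0.01,0,0,0,0,0],[0.015,0,0,0,0,0],[0.015,0,0,0,0,0]]]' ; python3 go.py p 62 -25 66 1.788
```

```text
clock: 11.93
eef_pos: [656.9, -17.5, 67.3]
tcp_rot: [3.139, 0.003, 1.791]
contact_force: [4.7, -10.2, -2.1]
opening: -0.002
grasp_force: 4.3
t 11.93 at [656.9 -17.5  67.3] [3.139e+00 3.000e-03 1.791e+00] F [  4.7 -10.2  -2.1] op -0.002 gf 4.3
shift [-0.016 -0.005  0.007] turn [0.0007 0.0009 0.001 ] rows>= 1.0
```

```bash
python3 -m inch '[[[-0.06,0.01,0,0,0,0],[-0.15,0.01,0,0,0,0],[-0.3,0.01,0,0,0,0],[-0.3,0.01,-0.15,0,0,0],[-0.3,0.01,-0.35,0,0,0],[-0.3,0.01,-0.5,0,0,0],[-0.3,0.01,-0.5,0,0,0]]]'; python3 go.py p 3 -85 150 1.788;  python3 - <<'E'
from h import *
b=cv2.cvtColor(r.grab_frame("scene"),cv2.COLOR_RGB2BGR); c=cv2.cvtColor(r.grab_frame("top"),cv2.COLOR_RGB2BGR)
f=lambda x:cv2.resize(x,(390,400),interpolation=cv2.INTER_CUBIC)
cv2.imwrite("pics/g4.png",cv2.convertScaleAbs(np.hstack([f(b[200:290,260:350]),f(c[110:200,320:410])]),alpha=1.5))
E
```

```text
clock: 12.52
eef_pos: [674.2, -74.9, 173.8]
tcp_rot: [3.133, 0.002, 1.79]
contact_force: [1.1, 0.7, 0.5]
opening: 0.001
grasp_force: 0.0
t 12.52 at [674.2 -74.9 173.8] [3.133e+00 2.000e-03 1.790e+00] F [1.1 0.7 0.5] op 0.001 gf 0.0
shift [-0.016 -0.324  0.116] turn [0.0029 0.0007 0.0006] rows>= 2.0
```

View pics/g4.png

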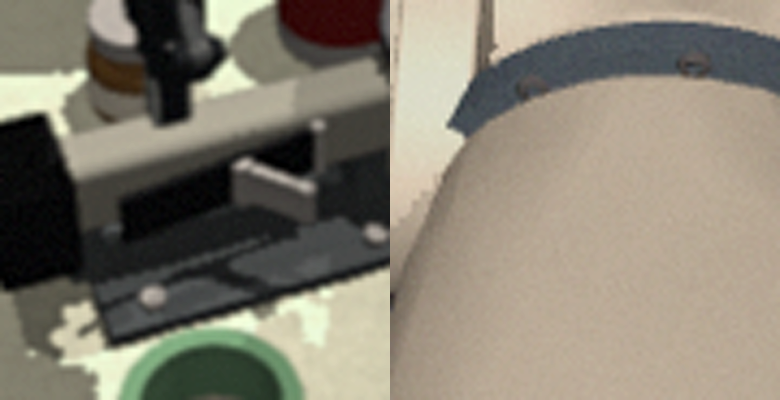

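The lever is swung forward: pivot at about (240,165) in the left crop, tip at about (315,190), towards the disc. Next: over the squeeze point, fingers open.

```bash
python3 -m inch '[[[-0.016,-0.324,0,0,0,0],[-0.016,-0.324,0,0,0,0],[-0.016,-0.324,0,0,0,0],[-0.016,-0.324,0.1,0,0,0],[-0.016,-0.324,0.1,0,0,0],[-0.016,-0.324,0.1,0,0,0],[-0.016,-0.324,0.1,0,0,0]]]' 1 40; python3 go.py p 3 -85 57 1.788;  python3 - <<'E'
from h import *
P=onz("scene",(332.5,241.5),88)[:2]; from go import O; q=P-O; c,s=np.cos(.217),np.sin(.217); print("lever tip pol",c*q[0]+s*q[1],-s*q[0]+c*q[1])
E
```

```text
clock: 13.2
eef_pos: [608.0, -91.3, 146.4]
tcp_rot: [-3.14, -0.001, 1.791]
contact_force: [-0.1, 0.0, 0.0]
opening: 0.979
grasp_force: 0.0
t 13.2 at [608.  -91.3 146.4] [-3.140e+00 -1.000e-03  1.791e+00] F [-0.1  0.   0. ] op 0.979 gf 0.0
shift [-0.008  0.019  0.447] turn [-0.0004 -0.0002  0.0009] rows>= 3.0
lever tip pol 61.187306534014574 1.5452789017744468
```

```bash
python3 -m inch '[[[-0.008,0.018,0.05,0,0,0],[-0.008,0.018,0.15,0,0,0],[-0.008,0.018,0.25,0,0,0],[-0.008,0.018,0.32,0,0,0],[-0.008,0.018,0.38,0,0,0],[-0.008,0.018,0.43,0,0,0],[-0.008,0.018,0.45,0,0,0],[-0.008,0.018,0.45,0,0,0]]]'; python3 go.py p 3 -85 54 1.788
```

```text
clock: 13.87
eef_pos: [611.6, -92.2, 55.9]
tcp_rot: [-3.14, -0.001, 1.791]
contact_force: [-0.4, -0.1, 0.6]
opening: 0.999
grasp_force: 0.0
t 13.87 at [611.6 -92.2  55.9] [-3.140e+00 -1.000e-03  1.791e+00] F [-0.4 -0.1  0.6] op 0.999 gf 0.0
shift [0.    0.002 0.01 ] turn [-0.0004 -0.0002  0.0008] rows>= 1.0
```

```bash
python3 -m inch '[[[0,0.002,0.005,0,0,0],[0,0.002,0.005,0,0,0],[0,0.002,0.005,0,0,0],[0,0.002,0.005,0,0,0],[0,0.002,0.005,0,0,0],[0,0.002,0.005,0,0,0]]]' -1 30; python3 go.py p 3 -85 54 1.788
```

```text
clock: 14.37
eef_pos: [611.7, -92.8, 57.5]
tcp_rot: [-3.141, 0.0, 1.79]
contact_force: [-7.5, -2.4, 13.3]
opening: 0.484
grasp_force: 33.1
t 14.37 at [611.7 -92.8  57.5] [-3.141  0.     1.79 ] F [-7.5 -2.4 13.3] op 0.484 gf 33.1
shift [0.003 0.002 0.018] turn [-0.0002  0.0001  0.0007] rows>= 1.0
```

```bash
python3 -m inch '[[[0,-0.003,-0.008,0,0,0],[0,-0.003,-0.008,0,0,0],[0,-0.003,-0.008,0,0,0],[0,-0.003,-0.008,0,0,0],[0,-0.003,-0.008,0,0,0],[0,-0.003,-0.008,0,0,0],[0,-0.003,-0.008,0,0,0],[0,-0.003,-0.008,0,0,0]]]' -1 40; python3 -m inch '[[[0,0,0,0,0,0],[0,0,0,0,0,0],[0,0,0,0,0,0],[0,0,0,0,0,0],[0,0,0,0,0,0],[0,0,0,0,0,0],[0,0,0,0,0,0],[0,0,0,0,0,0]]]'
```

```text
clock: 15.03
eef_pos: [611.4, -92.8, 57.7]
tcp_rot: [-3.141, 0.0, 1.79]
contact_force: [-2.8, -5.8, 0.2]
opening: 0.471
grasp_force: 47.2
clock: 15.7
eef_pos: [611.4, -92.9, 57.7]
tcp_rot: [-3.141, 0.0, 1.79]
contact_force: [-2.5, -5.0, 0.9]
opening: 0.474
grasp_force: 47.2
```

```bash
python3 -m inch '[[[0,0,0,0,0,0],[0,0,0,0,0,0],[0,0,0,0,0,0],[0,0,0,0,0,0],[0,0,0,0,0,0],[0,0,0,0,0,0]]]'; python3 -m inch '[[[0,0,0,0,0,0],[0,0,0,0,0,0],[0,0,0,0,0,0],[0,0,0,0,0,0],[0,0,0,0,0,0],[0,0,0,0,0,0],[0,0,0,0,0,0]]]' 1; python3 go.py p 3 -85 160 1.788
```

```text
clock: 16.2
eef_pos: [611.4, -92.9, 57.7]
tcp_rot: [-3.141, 0.0, 1.79]
contact_force: [-2.3, -5.1, -0.4]
opening: 0.476
grasp_force: 47.2
clock: 16.78
eef_pos: [611.4, -92.3, 57.5]
tcp_rot: [-3.141, -0.0, 1.791]
contact_force: [-0.3, 0.2, -0.0]
opening: 1.004
grasp_force: 0.0
t 16.78 at [611.4 -92.3  57.5] [-3.141 -0.     1.791] F [-0.3  0.2 -0. ] op 1.004 gf 0.0
shift [ 0.001  0.002 -0.513] turn [-0.0001 -0.      0.0008] rows>= 3.0
```

```bash
python3 -m inch '[[[0,0,-0.1,0,0,0],[0,0,-0.3,0,0,0],[0,0,-0.5,0,0,0],[0,0,-0.51,0,0,0],[0,0,-0.51,0,0,0]]]'; python3 -m inch '[[[0.57,0.295,0,0,0,0],[0.57,0.295,0,0,0,0],[0.57,0.295,0,0,0,0],[0.57,0.295,0,0,0,0],[0.57,0.295,0,0,0,0],[0.57,0.295,0,0,0,0]]]' -1; python3 go.py p 62 30 67 1.788;  python3 - <<'E'
from h import *
b=cv2.cvtColor(r.grab_frame("scene"),cv2.COLOR_RGB2BGR)
cv2.imwrite("pics/g5.png",cv2.convertScaleAbs(cv2.resize(b[180:290,240:400],None,fx=4,fy=4,interpolation=cv2.INTER_CUBIC),alpha=1.5))
E
```

```text
clock: 17.2
eef_pos: [613.5, -92.6, 162.6]
tcp_rot: [3.136, 0.002, 1.791]
contact_force: [0.1, 0.7, 0.4]
opening: 1.0
grasp_force: 0.0
clock: 17.7
eef_pos: [643.4, 31.8, 158.0]
tcp_rot: [-3.139, -0.0, 1.792]
contact_force: [0.1, -0.2, 0.8]
opening: 0.146
grasp_force: 0.0
t 17.7 at [643.4  31.8 158. ] [-3.139 -0.     1.792] F [ 0.1 -0.2  0.8] op 0.146 gf 0.0
shift [0.004 0.009 0.455] turn [-0.0008 -0.      0.0012] rows>= 3.0
```

View pics/g5.png

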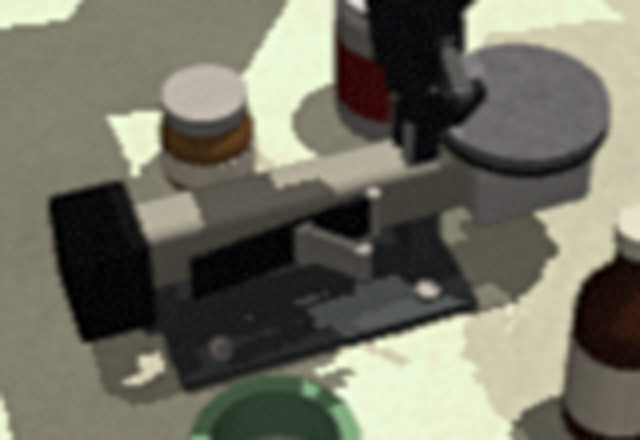

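The paddle is out again and the lever is still forward (tip 370,255 in the crop). I descend on the disc side of it and push it back.

```bash
python3 -m inch '[[[0.004,0.008,0.1,0,0,0],[0.004,0.008,0.2,0,0,0],[0.004,0.008,0.3,0,0,0],[0.004,0.008,0.4,0,0,0],[0.004,0.008,0.45,0,0,0],[0.004,0.008,0.45,0,0,0]]]'; python3 go.py p 62 30 67 1.788; python3 -m inch '[[[-0.05,0,0,0,0,0],[-0.09,0,0,0,0,0],[-0.13,0,0,0,0,0],[-0.17,0,0,0,0,0],[-0.21,0,0,0,0,0],[-0.23,0,0,0,0,0],[-0.23,0,0,0,0,0]]]'; python3 go.py p 62 -25 67 1.788
```

```text
clock: 18.25
eef_pos: [643.7, 31.4, 66.8]
tcp_rot: [-3.137, -0.001, 1.789]
contact_force: [0.1, -0.1, -0.7]
opening: 0.002
grasp_force: 0.0
t 18.25 at [643.7  31.4  66.8] [-3.137e+00 -1.000e-03  1.789e+00] F [ 0.1 -0.1 -0.7] op 0.002 gf 0.0
shift [ 0.006  0.007 -0.001] turn [-0.0015 -0.0002  0.0003] rows>= 1.0
clock: 18.83
eef_pos: [656.0, -13.4, 69.8]
tcp_rot: [3.141, 0.001, 1.79]
contact_force: [0.5, 0.8, -0.5]
opening: 0.001
grasp_force: 0.0
t 18.83 at [656.  -13.4  69.8] [3.141e+00 1.000e-03 1.790e+00] F [ 0.5  0.8 -0.5] op 0.001 gf 0.0
shift [-0.037 -0.005  0.014] turn [0.     0.0002 0.0005] rows>= 1.0
```

```bash
python3 -m inch '[[[-0.015,0,0.01,0,0,0],[-0.03,0,0.01,0,0,0],[-0.04,0,0.01,0,0,0],[-0.04,0,0.01,0,0,0]]]'; python3 -m inch '[[[-0.01,0,0,0,0,0],[-0.02,0,0,0,0,0],[-0.02,0,0,0,0,0]]]'
```

```text
clock: 19.17
eef_pos: [657.3, -20.0, 67.2]
tcp_rot: [-3.141, -0.0, 1.791]
contact_force: [0.4, 0.2, -0.0]
opening: -0.0
grasp_force: 0.0
clock: 19.42
eef_pos: [658.5, -23.8, 67.4]
tcp_rot: [-3.142, 0.0, 1.791]
contact_force: [-0.1, 0.4, -0.8]
opening: 0.001
grasp_force: 0.2
```

```bash
python3 -m inch '[[[-0.01,0,0,0,0,0],[-0.02,0,0,0,0,0],[-0.02,0,0,0,0,0]]]'; python3 -m inch '[[[-0.01,0,0,0,0,0],[-0.015,0,0,0,0,0],[-0.015,0,0,0,0,0]]]'
```

```text
clock: 19.67
eef_pos: [659.1, -26.9, 67.4]
tcp_rot: [-3.141, -0.002, 1.79]
contact_force: [-1.8, 5.8, 1.3]
opening: 0.002
grasp_force: 2.5
clock: 19.92
eef_pos: [658.9, -28.0, 67.3]
tcp_rot: [-3.14, -0.004, 1.789]
contact_force: [-3.8, 14.3, 2.8]
opening: 0.002
grasp_force: 6.1
```

Firm stop felt. Back off, rise, and move aside for a last look.

```bash
python3 -m inch '[[[0.06,0.01,0,0,0,0],[0.15,0.01,0,0,0,0],[0.25,0.01,0,0,0,0],[0.25,0.01,-0.2,0,0,0],[0.25,0.01,-0.4,0,0,0],[0.25,0.01,-0.6,0,0,0],[0.25,0.01,-0.8,0,0,0],[0.25,0.01,-0.8,0,0,0]]]'; python3 -m inch '[[[0.2,-0.9,-0.2,0,0,0],[0.2,-0.9,-0.2,0,0,0],[0.2,-0.9,-0.2,0,0,0],[0.2,-0.9,-0.2,0,0,0],[0.2,-0.9,-0.2,0,0,0],[0.2,-0.9,-0.2,0,0,0],[0.2,-0.9,-0.2,0,0,0]]]';  python3 - <<'E'
from h import *
c=cv2.cvtColor(r.grab_frame("top"),cv2.COLOR_RGB2BGR)
b=cv2.cvtColor(r.grab_frame("scene"),cv2.COLOR_RGB2BGR)
o=np.vstack([cv2.resize(b[150:310,220:500],None,fx=2.8,fy=2.4,interpolation=cv2.INTER_CUBIC),np.zeros((200,784,3),np.uint8)])
o[384:584,:]=cv2.resize(c[80:220,120:440],(784,200))
cv2.imwrite("pics/end.png",cv2.convertScaleAbs(o,alpha=1.5))
E
```

```text
clock: 20.58
eef_pos: [655.5, 18.9, 236.7]
tcp_rot: [3.129, 0.003, 1.791]
contact_force: [2.2, -0.3, 1.1]
opening: -0.001
grasp_force: 0.0
clock: 21.17
eef_pos: [466.6, 18.5, 268.3]
tcp_rot: [3.139, 0.001, 1.791]
contact_force: [-0.2, -1.0, 0.9]
opening: 0.002
grasp_force: 0.0
```

View pics/end.png

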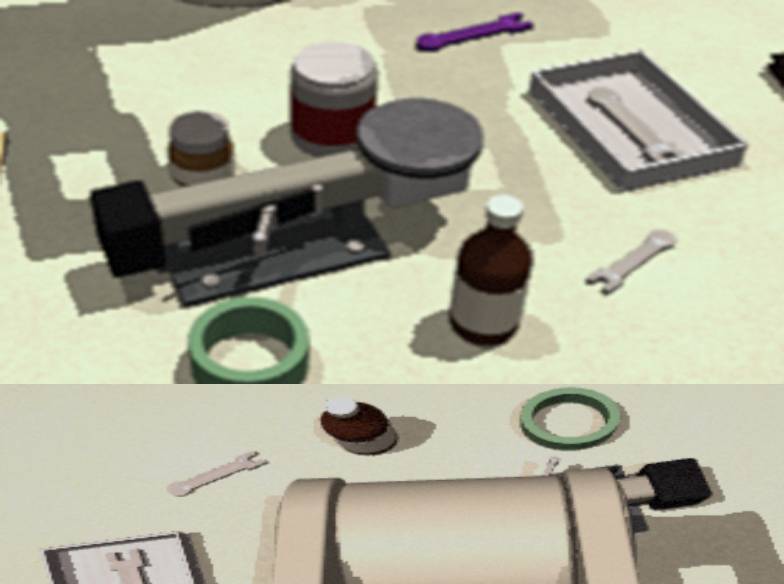

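The end picture shows the spanner flat in the tray (630,120), the paddle out, the lever back against its locked stop (tip 260,240), and the rest in place. Handing in.

```bash
python3 -c "
from rig import r
print(r.sign_off())"
```

```text
the job is handed in; nothing more can be done
None
```

I laid the spanner flat in the tray, then flipped the lock-off forward, held the paddle home for about two seconds and let it spring back, and returned the lock-off to its locked stop; handed in at about 21 s, with nothing else seen to move in the last picture.

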